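# Load a bare dispensing valve into its assembly nest and lock it in

## Task

Load the bare white valve (the one without an air fitting, lying by itself at the front of the desk) into the black assembly nest, its nozzle at the yellow-marked end with the open slot, and press it fully down past the spring plungers until its square body is flush with the top of the nest. Then swing the strap with the red knob all the way round over the valve, in line with it, so that it is locked in for its air fitting to be screwed on. Leave the other things on the desk where they are.

Things in the scene. Friction and masses are not known exactly. Their poses are not given: they have to be found in the camera images.
- valve: White dispensing valve without air fitting, lying on its flat underside, 111 mm long (y), 22 mm wide and high. Origin: on the underside, midway along its length; +y is the nozzle end, z up. Square body 21.5 mm wide (x), flat top at z = 21.5 mm, y = -38.5 to +9.5 mm. In front two rods and a beige head 20 mm wide (y = 28 to 46 mm), behind a round 19 mm collar and an end cap to y = -55.5 mm.
- valve_body (a point): Middle of the flat top of the valve's square body, the place to grip (across x) and to press: (0, -14.5, 21.5) mm of the valve's frame.
- valve_nozzle (a point): Tip of the valve's nozzle, at (0, 55.5, 11.5) mm of the valve's frame.
- nest: Assembly nest, fixed: plate 86 x 170 x 8 mm with two black blocks 64 mm wide (x), top at z = 29.5 mm. Origin on the desk; the seated valve has x = y = 0, z = 8 mm and the same axes in this frame. Recess along y, 24 mm wide, 2.5 mm lead-in chamfers all round, y = -57 to +48 mm, floor at z = 8 mm. Between the blocks, y = -31.5 to +2.5 mm, a gap right across x lets the fingers down to the plate.
- nest_slot (a point): Middle of the open 14 mm wide slot for the nozzle in the nest's yellow-marked front end wall: (0, 52.5, 19.5) mm of the nest's frame.
- nest_top (a point): Where the middle of the top of the valve's body (point valve_body) comes to lie when it is seated, flush with the blocks: (0, -14.5, 29.5) mm of the nest's frame. Sprung balls in the side walls hold an unpressed valve about 12 mm too high; some 8 to 18 N pressed down here push it past them to the floor.
- strap (a joint): Angle of the locking strap about its upright pivot: 0 = swung clear, pointing to -x of the nest; pi/2 (1.571, the stop) = over the valve, pointing to +y of the nest. It stays where it is left. Steel strap 16 mm wide, 7 mm thick, its underside 32 mm above the desk (2.5 mm over a seated valve), reaching 48 mm from the pivot; it strikes a valve that stands proud.
- strap_pivot (a point): Pivot axis of the strap, on the rear block at (0, -74, 32) mm of the nest's frame.
- strap_knob (a point): Middle of the red knob that stands up from the strap 34 mm from its pivot: 18 mm across, from 46 to 67 mm above the desk, with a 9 mm stem below it down to the strap's top at 39 mm. This point is 58 mm above the desk.
- tub: Bystander: small milky tub, 46 x 60 x 28 mm; origin at the centre of its underside.
- glue: Bystander: red bottle with a white tip, 33 mm across, 106 mm high; origin at the centre of its underside.
- cup: Bystander: small clear cup, 35 mm across, 26 mm high; origin at the centre of its underside.
- drilled_block: Bystander: beige block with two dark holes, 34 x 48 x 22 mm; origin at the centre of its underside.

How it is judged:
By the outcome, as a careful person would: the job done as asked, in the order asked, and still so for the second after the job is handed in, with the robot touching nothing.
It also fails if it takes over 53 s, if anything falls off the work surface, if the arm or the gripper's body presses on something with over 40 N, if the wrist force passes 120 N, or if a joint passes its speed limit or range.

## Robot

A 6-joint arm with a two-finger parallel gripper is mounted at the origin on a cart in front of the work surface, level with it; the furniture and walls round the work are solid. World frame = base frame: x ahead of the robot, y to its left, z up, the work surface at z = 0. Lengths are in mm, angles in rad, forces in N, time in s.
With the tool pointing down it reaches from about 350 to 925 mm from the base axis. Payload 6.4 kg.
Tool frame: the origin (TCP) lies on the centre line of the jaws, within the pads' length; the fingertips stand tip_extent ahead of it and the grasp point (between the pads) lies 3 mm ahead of it (tip_extent is the distance from the TCP to the fingertips, in mm); z points along the fingers, x is the direction in which the jaws open and shut, and the axes are right-handed (so a half turn about z gives the same grasp; the last joint's range is limited). The gripper opens to 85 mm and grips with 20 to 120 N. Pads are 22 mm wide; open, the fingers measure 114 mm over their backs; the gripper's body (76 mm by 85 mm) begins 54 mm behind the grasp point. The pads swing forward as they close: fully open they stand 13 mm farther back than shut.
Start: joints at [-1.464, 0.245, 1.558, -0, 1.339, -0.174], TCP at [180.135, -624.552, 253.29] pointing down, gripper open.
Joint ranges: [-3.13, 3.13], [-1.02, 2.26], [0.13, 2.54], [-0.95, 4.09], [0.21, 2.88], [-2.74, 2.74]. Speed limits (rad/s): [2.57, 2.57, 3.14, 3.14, 3.14, 3.14].

## Interface

Orientations are given as a 3x3 rotation matrix whose columns are the frame's x, y, z axes.
In Python, from rig import get_obs, grab_frame, sign_off, tip_extent gives the robot as it stands. The module is installed in compiled form; this text tells all that it offers.
- The arm moves only by the shell command python3 -m inch 'ROWS'. ROWS is JSON, a list of rows, each an object with "hand": the finger opening in cm, from 0 to 8.54; "travel": the shift along the tool's x, y, z in cm, a list of three; "twist": the turn, a rotation vector about the tool's x, y, z in rad, a list of three. A call has exactly 8 rows; each row shifts and turns the commanded pose from where the row before left it, along the tool's axes as they then stand; what a row does not reach is not made up. A row lasts 1/8 s, in which the tool goes at most 62.5 mm and 10.7 degrees, less where a joint would pass 70% of its speed; a pose out of reach is approached as far as the arm can. A call is refused whole if a number of a shift passes 6.25 or a number of a turn 0.188, either way. A call with a gripper value outside its range is refused whole. The fingers move at their own pace and stop on an object; the grip force is fixed at half the most. Time passes only in rows, so rows that do not move let the fingers close, or fill a call up. It gives the time, the measured TCP pose, the force and the opening at its end, in the units of the state.
- get_obs(): the state, without advancing time (a new reading comes with each control period).
- grab_frame(name): name is "scene" or "top" or "wrist"; returns a dict with "img" (480x640x3 uint8, blue, green, red), "range_z" (480x640 float32, mm along the optical axis (not along the pixel's ray), 0 where there is no reading), "fx", "fy", "cx", "cy" (pixels), "rvec" (rotation vector, rad) and "tvec" (3), from world to camera coordinates, as OpenCV has them; the wrist camera has in their place "tool_from_camera" (4x4, takes a point from camera to tool coordinates, whose origin is the TCP and whose axes are the tool frame's). Camera axes: x right, y down, z forward; pixel columns grow to the right and rows downward; lengths in mm; the calibration is good to about 2 mm. A picture is of the moment at which its call begins: read the wrist's pose just before it.
- sign_off(): hands the job in, once; it reports no verdict.
The state is a dict: "time": time; "qpos": joint angles; "joint_vel": joint speeds; "joint_efforts": joint torques, N m; "position": TCP position; "orientation": TCP orientation; "ft_force": force on the tool from outside, world axes, zero at the start; "wrist_torque": the same for the moment, N m; "finger_gap": finger opening in mm.
Only numpy, scipy, OpenCV 4.12 (cv2) and the standard library are available. Lean on these libraries where they do the work, as an engineer would, in place of code of your own. Each camera call takes 0.05 s, during which the arm holds its last target. There are 200 camera calls.

## Working session

There is one attempt and no reset: what is moved stays moved. The work goes in short steps, Python scripts to look and compute and a shell command to move; the robot and the scene stay as the last step left them, time stands still between calls to the robot, and variables do not carry over. Pictures are saved under pics/ and viewed, about 8 in all and at most 12, crops included, and the job is handed in when it is done.

```bash
mkdir -p pics; cat > h.py <<'E'
import numpy as np, cv2
from rig import get_obs, grab_frame, sign_off, tip_extent
def cam(f,T=None):
    K=np.array([[f['fx'],0,f['cx']],[0,f['fy'],f['cy']],[0,0,1.]])
    if 'rvec' in f:
        R=cv2.Rodrigues(np.array(f['rvec'],float))[0].T; o=-R@np.array(f['tvec'],float).ravel()
    else:
        M=T@np.array(f['tool_from_camera']); R=M[:3,:3]; o=M[:3,3]
    return K,R,o
def tool():
    s=get_obs(); T=np.eye(4); T[:3,:3]=np.array(s['orientation']).reshape(3,3); T[:3,3]=s['position']; return T
def ray(c,uv,z):
    K,R,o=c; d=R@np.linalg.solve(K,[uv[0],uv[1],1.]); return o+d*(z-o[2])/d[2]
def cloud(f,c):
    K,R,o=c; v,u=np.mgrid[:480,:640]; Z=f['range_z']
    P=np.stack([(u-K[0,2])/K[0,0]*Z,(v-K[1,2])/K[1,1]*Z,Z],-1)@R.T+o
    P[Z<=0]=np.nan; return P
E
python3 - <<'E'
from h import *
print(get_obs(),tip_extent)
for n in('scene','top'):
    f=grab_frame(n); cv2.imwrite(f'pics/{n}0.png',f['img']); K,R,o=cam(f); print(n,o.round(),R.round(2).tolist(),f['fx'])
E
```

```text
{'time': 0.0, 'qpos': array([-1.46411203e+00,  2.45819231e-01,  1.55904630e+00, -1.67785100e-06,
        1.33871161e+00, -1.74116016e-01]), 'joint_vel': array([-0.00028416, -0.00335873, -0.00028046,  0.00059036,  0.00264851,
        0.00076358]), 'joint_efforts': array([-1.59289734e-04, -4.29515076e+01, -3.26127827e+01, -1.91503827e-04,
        5.35069092e-03, -1.59259262e-06]), 'position': array([ 180.06886559, -624.00648677,  252.15963455]), 'orientation': array([[ 2.77124872e-01, -9.60833888e-01, -2.12935174e-04],
       [-9.60831923e-01, -2.77124743e-01,  1.97302460e-03],
       [-1.95475851e-03, -3.42179278e-04, -9.99998031e-01]]), 'ft_force': array([-0.13053974, -0.35552714, -0.4239373 ]), 'wrist_torque': array([ 0.03668399, -0.00773494, -0.0068606 ]), 'finger_gap': 85.31314662122222} 22.0
scene [245. 932. 739.] [[-0.9, -0.26, 0.34], [-0.43, 0.57, -0.7], [-0.01, -0.78, -0.63]] 599.7342366492584
top [ 470.  178. 1119.] [[0.02, -0.99, 0.11], [-1.0, -0.02, -0.01], [0.02, -0.11, -0.99]] 467.5148640692997
```

View pics/top0.png

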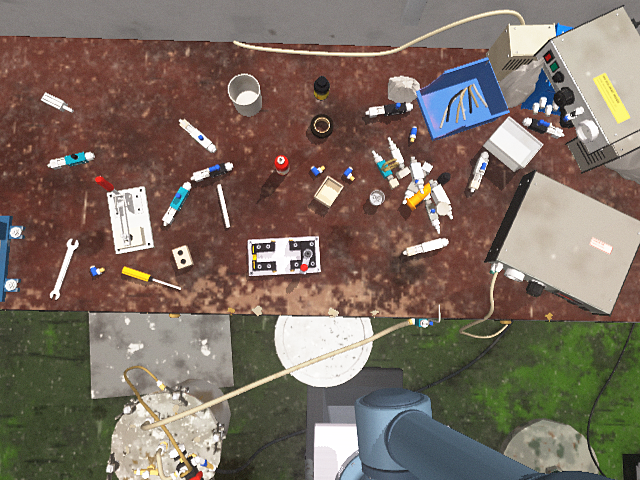

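View pics/scene0.png

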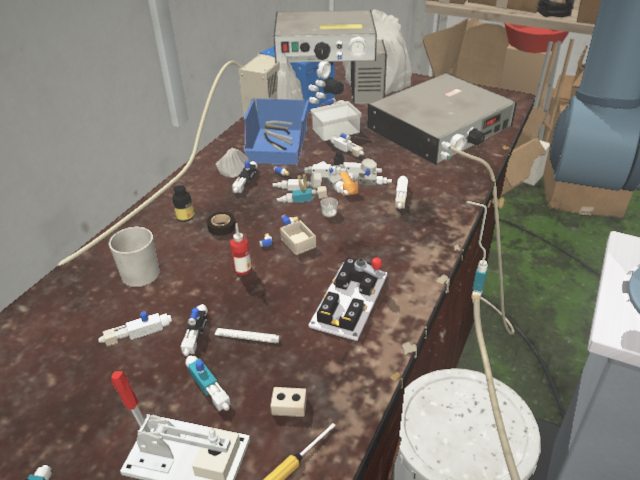

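The top view shows the nest at (284,256), with its yellow end at left (world +y) and the red knob at (305,268). The bare valve lies alone at (426,246).

```bash
python3 - <<'E'
from h import *
f=grab_frame('top'); c=cam(f); P=cloud(f,c); I=f['img']
a=cv2.resize(I[230:265,395:460],None,fx=8,fy=8,interpolation=cv2.INTER_CUBIC)
b=cv2.resize(I[225:287,238:330],None,fx=6,fy=6,interpolation=cv2.INTER_CUBIC)
C=np.zeros((a.shape[0]+b.shape[0],max(a.shape[1],b.shape[1]),3),np.uint8);C[:a.shape[0],:a.shape[1]]=a;C[a.shape[0]:,:b.shape[1]]=b
cv2.imwrite('pics/c1.png',C)
def blob(u0,u1,v0,v1,m,z):
    M=np.zeros((480,640),np.uint8); M[v0:v1,u0:u1]=m[v0:v1,u0:u1]
    n,l,s,ce=cv2.connectedComponentsWithStats(M); k=1+s[1:,4].argmax()
    pv,pu=np.nonzero(l==k); pts=np.array([ray(c,q,z)[:2] for q in zip(pu,pv)],np.float32)
    return pts
mn=I.min(2).astype(int)
for nm,bx,m,z in(('valve',(395,460,230,265),mn>130,15),('plate',(240,328,228,284),mn>130,8)):
    p=blob(*bx,m.astype(np.uint8),z); r=cv2.minAreaRect(p)
    print(nm,len(p),r,'centroid',p.mean(0))
hsv=cv2.cvtColor(I,cv2.COLOR_BGR2HSV)
red=((hsv[...,0]<8)|(hsv[...,0]>172))&(hsv[...,1]>170)&(hsv[...,2]>120)
p=blob(285,325,250,285,red.astype(np.uint8),58); print('knob',len(p),p.mean(0),p.min(0),p.max(0))
yel=(hsv[...,0]>18)&(hsv[...,0]<35)&(hsv[...,1]>150)&(hsv[...,2]>120)
p=blob(240,328,228,284,yel.astype(np.uint8),29.5); print('yel',len(p),p.mean(0),p.min(0),p.max(0))
print('depth z desk',np.nanmedian(P[290:300,380:420,2]), 'valve top',np.nanmax(P[235:260,400:450,2]))
E
```

```text
valve 396 ((571.2980346679688, -96.12232971191406), (23.0416202545166, 111.9089126586914), 15.173237800598145) centroid [571.55566 -98.40165]
plate 1522 ((543.181884765625, 240.2203369140625), (87.99311828613281, 169.70120239257812), 3.967787504196167) centroid [542.97345 243.94414]
knob 42 [514.4481  192.11772] [507.8117  184.03682] [521.5269  199.99501]
yel 18 [537.55334 308.02115] [532.0669  303.47604] [543.76733 310.6873 ]
depth z desk -1.5167819421857303 valve top 24.717840922904543
```

View pics/c1.png

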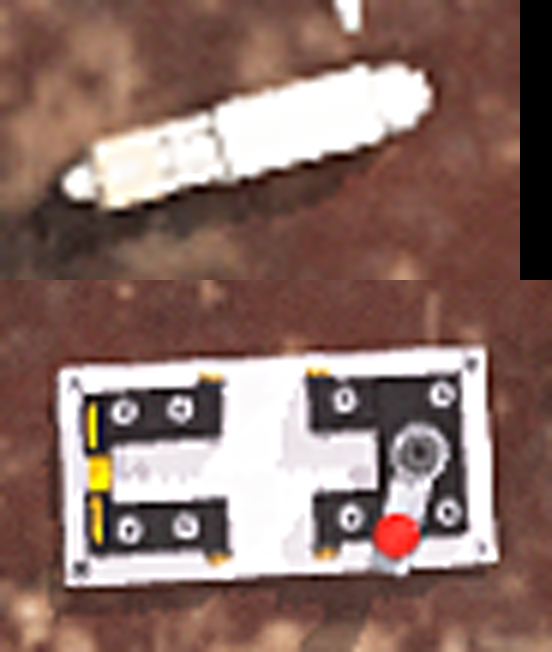

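```bash
cat >> h.py <<'E'
def go(x,y,z,yaw):
    "rest to go, in tool axes (cm), and twist z (rad) that brings tool x to yaw (deg)"
    T=tool(); d=T[:3,:3].T@(np.array([x,y,z])-T[:3,3]); cur=np.arctan2(T[1,0],T[0,0])
    dy=(np.radians(yaw)-cur+np.pi/2)%np.pi-np.pi/2
    s=get_obs(); print('t',round(s['time'],2),'pos',T[:3,3].round(1),'yaw',np.degrees(cur).round(2),'tilt',T[:2,2].round(4),'gap',round(s['finger_gap'],1),'F',s['ft_force'].round(1),'q',s['qpos'].round(2))
    print('travel cm',(d/10).round(2),'twist z',(-dy).round(3))
E
python3 - <<'E'
from h import *
f=grab_frame('top'); P=cloud(f,cam(f)); m=(P[...,0]<640)&(P[...,0]>300)&(P[...,1]<0)&(P[...,1]>-330)
print('max z on way',np.nanmax(P[...,2][m])); go(575,-110,150,15.2)
E
python3 -m inch '[{"hand":5,"travel":[-3.6,-4.9,0],"twist":[0,0,0]},{"hand":5,"travel":[-3.6,-4.9,0],"twist":[0,0,0]},{"hand":5,"travel":[-3.6,-4.9,0],"twist":[0,0,0]},{"hand":5,"travel":[-3.6,-4.9,0],"twist":[0,0,0]},{"hand":5,"travel":[-3.6,-4.9,0],"twist":[0,0,0]},{"hand":5,"travel":[-3.6,-4.9,0],"twist":[0,0,0]},{"hand":5,"travel":[-3.6,-4.9,0],"twist":[0,0,0]},{"hand":5,"travel":[-3.6,-4.9,0],"twist":[0,0,0]}]'
python3 -c "
from h import *
go(575,-110,150,15.2)"
```

```text
max z on way 679.893604915964
t 0.2 pos [ 180.1 -624.2  252.6] yaw -73.91 tilt [-0.0001  0.0012] gap 85.4 F [ 0.2 -0.2  0.8] q [-1.46  0.25  1.56  0.    1.34 -0.17]
travel cm [-38.45 -52.19  10.32] twist z -1.555
time: 1.2
position: [477.9, -237.4, 253.4]
orientation: [[0.277, -0.961, 0.0], [-0.961, -0.277, -0.0], [0.0, -0.0, -1.0]]
ft_force: [-0.6, -1.2, -1.0]
finger_gap: 49.8
t 1.2 pos [ 477.9 -237.4  253.4] yaw -73.92 tilt [ 0.0003 -0.0003] gap 49.8 F [-0.6 -1.2 -1. ] q [-0.67 -0.03  1.85 -0.    1.32  0.62]
travel cm [ -9.55 -12.86  10.34] twist z -1.555
```

```bash
python3 -m inch '[{"hand":5,"travel":[-3.18,-4.29,0],"twist":[0,0,0]},{"hand":5,"travel":[-3.18,-4.29,0],"twist":[0,0,0]},{"hand":5,"travel":[-3.18,-4.28,0],"twist":[0,0,0]},{"hand":5,"travel":[0,0,0],"twist":[0,0,-0.185]},{"hand":5,"travel":[0,0,0],"twist":[0,0,-0.185]},{"hand":5,"travel":[0,0,0],"twist":[0,0,-0.185]},{"hand":5,"travel":[0,0,0],"twist":[0,0,-0.185]},{"hand":5,"travel":[0,0,0],"twist":[0,0,-0.185]}]'
python3 -m inch '[{"hand":5,"travel":[0,0,2],"twist":[0,0,-0.185]},{"hand":5,"travel":[0,0,2],"twist":[0,0,-0.185]},{"hand":5,"travel":[0,0,2],"twist":[0,0,-0.185]},{"hand":5,"travel":[0,0,2],"twist":[0,0,-0.075]},{"hand":5,"travel":[0,0,2.2],"twist":[0,0,0]},{"hand":5,"travel":[0,0,0],"twist":[0,0,0]},{"hand":5,"travel":[0,0,0],"twist":[0,0,0]},{"hand":5,"travel":[0,0,0],"twist":[0,0,0]}]'
python3 - <<'E'
from h import *
go(575,-110,25,15.2)
T=tool(); f=grab_frame('wrist'); c=cam(f,T); np.savez('w1.npz',T=T); cv2.imwrite('pics/w1.png',f['img'])
I=f['img']; P=cloud(f,c)
m=((I.min(2)>130)&(P[...,2]>4)&(P[...,2]<40)).astype(np.uint8)
n,l,s,ce=cv2.connectedComponentsWithStats(m)
for k in range(1,n):
    if s[k,4]>500:
        q=P[l==k]; r=cv2.minAreaRect(q[:,:2].astype(np.float32)); print(s[k],r,np.percentile(q[:,2],[5,50,98]))
Q=(P-T[:3,3])@T[:3,:3]; mm=np.abs(Q[...,2]-10)<40
if mm.sum(): print('finger z in tool', np.nanmax(np.where(mm,Q[...,2],-99)))
E
```

```text
time: 2.2
position: [573.9, -111.8, 253.0]
orientation: [[0.936, -0.351, -0.0], [-0.351, -0.936, 0.0], [-0.001, 0.0, -1.0]]
ft_force: [0.2, 0.9, 0.2]
finger_gap: 50.2
time: 3.2
position: [574.8, -112.1, 152.6]
orientation: [[0.965, 0.262, 0.002], [0.262, -0.965, -0.001], [0.002, 0.001, -1.0]]
ft_force: [-1.0, -0.1, 0.4]
finger_gap: 49.8
t 3.2 pos [ 574.8 -112.1  152.6] yaw 15.19 tilt [ 0.0021 -0.0009] gap 49.8 F [-1.  -0.1  0.4] q [-0.39  0.21  1.8  -0.    1.13 -0.65]
travel cm [ 0.05 -0.22 12.76] twist z -0.0
[ 495   60   69   58 1943] ((684.5584106445312, 20.580432891845703), (36.1737060546875, 34.504844665527344), 15.459888458251953) [ 6.10567843 15.96119705 26.26864938]
[ 302  133   30  144 3631] ((568.450927734375, -97.84686279296875), (21.888469696044922, 111.07099914550781), 15.871817588806152) [14.22500112 19.56870668 22.05099294]
[ 531  147   54   34 1052] ((726.2386474609375, -16.96402359008789), (32.197845458984375, 19.77405548095703), 29.325820922851562) [18.1755769  23.5454809  26.06725417]
[554 176  40  45 898] ((740.4915161132812, -40.356971740722656), (17.625453948974
[... 235 characters left out ...]
02848]
[ 483  190  111   58 2027] ((720.423095703125, -53.79121780395508), (76.65367126464844, 39.24101257324219), 24.156042098999023) [19.1232862  24.86525886 39.57346336]
[ 347  241  168   70 4975] ((668.70458984375, -126.35504913330078), (129.31141662597656, 59.27863311767578), 14.06392765045166) [11.54447084 23.35066128 39.47546682]
[524 258  52  38 947] ((749.3551635742188, -93.55683898925781), (23.0858097076416, 43.99224853515625), 63.926448822021484) [20.45249696 29.18697951 31.76711957]
[ 441  442   47   38 1107] ((772.618408203125, -305.7768249511719), (35.36389923095703, 4.567409515380859), 50.01935577392578) [ 5.99491284 22.79509841 38.69119017]
finger z in tool 20.522929563965924
```

View pics/w1.png

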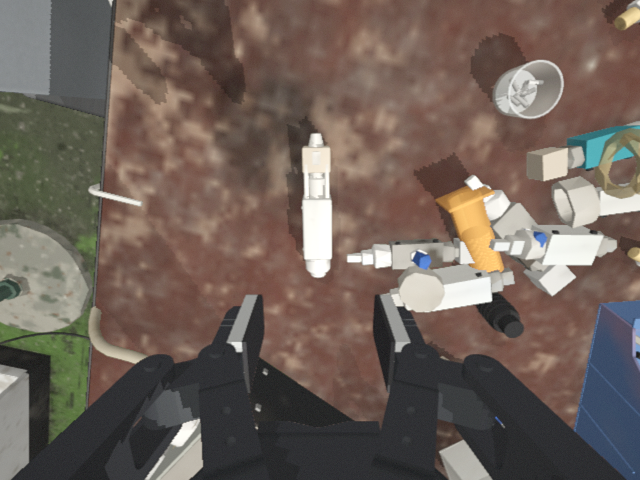

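The wrist view shows the valve at (316,205), aligned between the jaws. Another valve's tip, at (350,258), is close to its rear right side, so I'll grip 2 mm further forward.

```bash
python3 - <<'E'
from h import *
go(572.7,-109.4,26,15.6)
E
```

```text
t 3.25 pos [ 574.7 -112.2  152.5] yaw 15.18 tilt [ 0.0019 -0.0008] gap 50.2 F [-1.   0.4 -0.4] q [-0.39  0.21  1.8   0.    1.13 -0.65]
travel cm [-0.14 -0.33 12.65] twist z -0.007
```

```bash
python3 -m inch '[{"hand":4,"travel":[-0.14,-0.33,0],"twist":[0,0,-0.007]},{"hand":4,"travel":[0,0,3],"twist":[0,0,0]},{"hand":4,"travel":[0,0,3],"twist":[0,0,0]},{"hand":4,"travel":[0,0,2],"twist":[0,0,0]},{"hand":4,"travel":[0,0,0],"twist":[0,0,0]},{"hand":4,"travel":[0,0,0],"twist":[0,0,0]},{"hand":4,"travel":[0,0,0],"twist":[0,0,0]},{"hand":4,"travel":[0,0,0],"twist":[0,0,0]}]'
python3 - <<'E'
from h import *
go(572.7,-109.4,26,15.6)
f=grab_frame('wrist'); cv2.imwrite('pics/w2.png',f['img'])
E
```

```text
time: 4.25
position: [572.5, -109.3, 72.3]
orientation: [[0.963, 0.269, 0.002], [0.269, -0.963, -0.001], [0.001, 0.001, -1.0]]
ft_force: [0.8, 0.3, 0.7]
finger_gap: 40.0
t 4.25 pos [ 572.5 -109.3   72.3] yaw 15.59 tilt [ 0.0016 -0.0007] gap 40.0 F [0.8 0.3 0.7] q [-0.38  0.32  1.83 -0.    0.99 -0.66]
travel cm [0.01 0.01 4.63] twist z -0.0
```

View pics/w2.png

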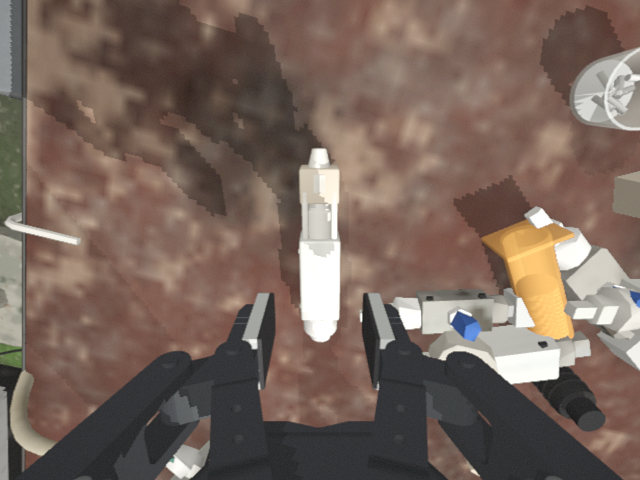

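The valve at (319,245) is centred between the pads, and the neighbour's tip at (362,315) lies behind the grip. I'll go down and close.

```bash
python3 -m inch '[{"hand":3.4,"travel":[0,0,1.6],"twist":[0,0,0]},{"hand":3.4,"travel":[0,0,1.5],"twist":[0,0,0]},{"hand":3.4,"travel":[0,0,1],"twist":[0,0,0]},{"hand":3.4,"travel":[0,0,0.5],"twist":[0,0,0]},{"hand":3.4,"travel":[0,0,0],"twist":[0,0,0]},{"hand":1.5,"travel":[0,0,0],"twist":[0,0,0]},{"hand":1.5,"travel":[0,0,0],"twist":[0,0,0]},{"hand":1.5,"travel":[0,0,0],"twist":[0,0,0]}]'
python3 -m inch '[{"hand":1.5,"travel":[0,0,0],"twist":[0,0,0]},{"hand":1.5,"travel":[0,0,0],"twist":[0,0,0]},{"hand":1.5,"travel":[0,0,-1],"twist":[0,0,0]},{"hand":1.5,"travel":[0,0,-2],"twist":[0,0,0]},{"hand":1.5,"travel":[0,0,-3],"twist":[0,0,0]},{"hand":1.5,"travel":[0,0,-3],"twist":[0,0,0]},{"hand":1.5,"travel":[0,0,-1],"twist":[0,0,0]},{"hand":1.5,"travel":[0,0,0],"twist":[0,0,0]}]'
python3 -c "
from h import *
go(543,242,126,4)"
```

```text
time: 5.3
position: [572.4, -109.3, 25.9]
orientation: [[0.963, 0.269, 0.001], [0.269, -0.963, -0.0], [0.001, 0.001, -1.0]]
ft_force: [0.4, 0.4, 2.4]
finger_gap: 20.3
time: 6.3
position: [572.1, -109.2, 126.0]
orientation: [[0.963, 0.269, 0.001], [0.269, -0.963, -0.001], [0.001, 0.001, -1.0]]
ft_force: [-1.2, 0.2, -3.1]
finger_gap: 20.4
t 6.3 pos [ 572.1 -109.2  126. ] yaw 15.58 tilt [ 0.0012 -0.0005] gap 20.4 F [-1.2  0.2 -3.1] q [-0.38  0.24  1.82 -0.    1.09 -0.66]
travel cm [ 6.630e+00 -3.461e+01 -2.000e-02] twist z 0.202
```

```bash
python3 -m inch '[{"hand":1.5,"travel":[1.1,-5.75,0],"twist":[0,0,0]},{"hand":1.5,"travel":[1.1,-5.75,0],"twist":[0,0,0]},{"hand":1.5,"travel":[1.1,-5.75,-1],"twist":[0,0,0]},{"hand":1.5,"travel":[1.1,-4.75,-1],"twist":[0,0,0]},{"hand":1.5,"travel":[0,0,0],"twist":[0,0,0.1]},{"hand":1.5,"travel":[0,0,0],"twist":[0,0,0.102]},{"hand":1.5,"travel":[0,0,0],"twist":[0,0,0]},{"hand":1.5,"travel":[0,0,0],"twist":[0,0,0]}]'
python3 - <<'E'
from h import *
go(543,242,126,4)
T=tool(); f=grab_frame('wrist'); np.save('T3.npy',T); cv2.imwrite('pics/w3.png',f['img']); np.savez('w3.npz',T=T,M=f['tool_from_camera'],k=[f['fx'],f['fy'],f['cx'],f['cy']],img=f['img'],z=f['range_z'])
E
```

```text
time: 7.3
position: [554.6, 114.5, 144.3]
orientation: [[0.997, 0.071, -0.002], [0.071, -0.997, -0.0], [-0.002, -0.0, -1.0]]
ft_force: [-0.2, 0.1, -1.2]
finger_gap: 20.3
t 7.3 pos [554.6 114.5 144.3] yaw 4.08 tilt [-0.0018 -0.    ] gap 20.3 F [-0.2  0.1 -1.2] q [ 0.    0.18  1.85  0.    1.12 -0.07]
travel cm [ -0.25 -12.8    1.83] twist z 0.001
```

View pics/w3.png

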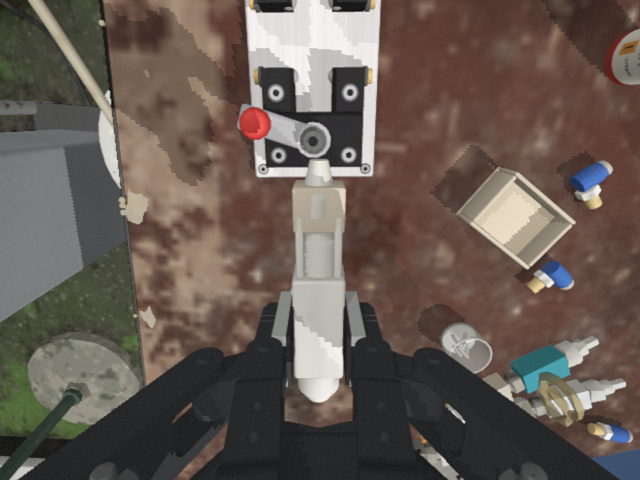

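The valve is held straight, at (318,290), with the nest ahead and the knob at (254,123). Moving to hover over the nest.

```bash
python3 -m inch '[{"hand":1.5,"travel":[-0.1,-4.3,0],"twist":[0,0,0]},{"hand":1.5,"travel":[-0.1,-4.3,1],"twist":[0,0,0]},{"hand":1.5,"travel":[-0.05,-4.3,1],"twist":[0,0,0]},{"hand":1.5,"travel":[0,0,1],"twist":[0,0,0]},{"hand":1.5,"travel":[0,0,0],"twist":[0,0,0]},{"hand":1.5,"travel":[0,0,0],"twist":[0,0,0]},{"hand":1.5,"travel":[0,0,0],"twist":[0,0,0]},{"hand":1.5,"travel":[0,0,0],"twist":[0,0,0]}]'
python3 - <<'E'
from h import *
go(543,243.2,110,4)
T=tool(); f=grab_frame('wrist'); cv2.imwrite('pics/w4.png',f['img']); np.savez('w4.npz',T=T,M=f['tool_from_camera'],k=[f['fx'],f['fy'],f['cx'],f['cy']],img=f['img'],z=f['range_z'])
print(f['fx'],np.array(f['tool_from_camera']).round(2).tolist())
E
```

```text
time: 8.35
position: [544.1, 242.7, 115.8]
orientation: [[0.998, 0.069, 0.001], [0.069, -0.998, 0.0], [0.001, -0.0, -1.0]]
ft_force: [0.7, -0.1, -2.3]
finger_gap: 20.0
t 8.35 pos [544.1 242.7 115.8] yaw 3.96 tilt [0.0008 0.0002] gap 20.0 F [ 0.7 -0.1 -2.3] q [ 0.23  0.28  1.79 -0.    1.07  0.16]
travel cm [-0.1  -0.06  0.58] twist z -0.001
350.24977378082025 [[1.0, 0.0, 0.0, -1.14], [-0.0, 0.94, 0.33, -83.4], [-0.0, -0.33, 0.94, -120.06], [0.0, 0.0, 0.0, 1.0]]
```

View pics/w4.png

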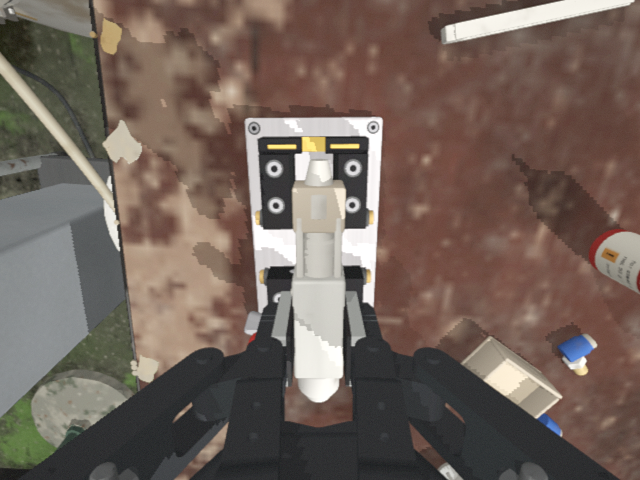

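The hover view shows the front block, its yellow marks at (313,145), the slot, and the valve's head over it at (319,200). Next I measure the offsets in the tool frame.

```bash
python3 - <<'E'
from h import *
d=np.load('w4.npz'); T=d['T']; k=d['k']; f=dict(fx=k[0],fy=k[1],cx=k[2],cy=k[3],tool_from_camera=d['M'],range_z=d['z']); c=cam(f,T); I=d['img'].astype(int); g=I.min(2)
def loc(u,v,z): return (T[:3,:3].T@(ray(c,(u,v),z)-T[:3,3]))[:2].round(1)
for v in (165,185,215,222):
    r=I.max(2)[v]; b=np.nonzero(r[250:385]<70)[0]+250
    w=g[v]; p=np.nonzero(w[235:395]>120)[0]+235
    a=loc(b[0]-.5,v,29.5);e=loc(b[-1]+.5,v,29.5);pa=loc(p[0]-.5,v,8);pe=loc(p[-1]+.5,v,8)
    print(v,'block',b[0],b[-1],a,e,'mid',(a+e)/2,'plate',p[0],p[-1],pa,pe,'mid',(pa+pe)/2)
for u in (270,285,345,360):
    col=I.max(2)[110:200,u]; b=np.nonzero(col<70)[0]+110; p=np.nonzero(g[100:140,u]>120)[0]+100
    print(u,'block front v',b[0],loc(u,b[0]-.5,29.5),'plate front',p[0],loc(u,p[0]-.5,8))
P=cloud(f,c); Q=(P-T[:3,3])@T[:3,:3]
# valve points by depth: z tool < 30
m=(P[...,2]>72)&(P[...,2]<125); m[:,:285]=0;m[:,352:]=0;m[270:]=0
for v in range(155,265,6):
    us=np.nonzero(m[v])[0]
    if len(us): print(v,us[0],us[-1],Q[v,us[0]].round(1),Q[v,us[-1]].round(1),'maxz',np.nanmax(P[v,us,2]).round(1))
E
```

```text
165 block 260 366 [-35.2 -55.7] [ 27.1 -55.8] mid [ -4.05 -55.75] plate 248 380 [-46.5 -52.9] [ 39.  -52.9] mid [ -3.75 -52.9 ]
185 block 261 365 [-35.3 -44. ] [ 27. -44.] mid [ -4.15 -44.  ] plate 249 379 [-46.7 -39.9] [ 39.1 -39.9] mid [ -3.8 -39.9]
215 block 262 365 [-35.6 -25.6] [ 27.9 -25.6] mid [ -3.85 -25.6 ] plate 251 377 [-46.7 -19.5] [ 39.  -19.6] mid [ -3.85 -19.55]
222 block 263 364 [-35.3 -21.1] [ 27.4 -21.1] mid [ -3.95 -21.1 ] plate 252 377 [-46.3 -14.6] [ 39.2 -14.6] mid [ -3.55 -14.6 ]
270 block front v 138 [-28.4 -71.2] plate front 118 [-30.7 -81.8]
285 block front v 138 [-19.9 -71.2] plate front 118 [-21.5 -81.8]
345 block front v 137 [ 14.1 -71.7] plate front 117 [ 15.4 -82.4]
360 block front v 137 [ 22.7 -71.7] plate front 117 [ 24.7 -82.4]
161 310 328 [ -4.2 -66.8  14.9] [  2.6 -66.9  14.5] maxz 104.5
167 308 329 [ -5.  -64.5  15. ] [  3.  -64.7  13.6] maxz 105.6
173 307 331 [ -5.3 -62.5  13.8] [  3.8 -62.3  15. ] maxz 105.9
179 305 332 [ -6.2 -59.8  15.8] [  4.2 -60.2  13.5] maxz 105.7
185 294 343 [-10.3 -58.2  12.2] [  8.4 -58.1  12.4] maxz 106.5
191 292 345 [-10.8 -56.7   7.9] [  8.9 -56.6   8.6] maxz 110.2
197 293 345 [-10.5 -54.5   8. ] [  8.9 -54.5   7.8] maxz 109.9
203 293 345 [-10.5 -52.1   8.3] [  9.  -52.    8.8] maxz 109.6
209 293 345 [-10.6 -49.8   8.3] [  9.1 -49.7   8.6] maxz 110.1
215 293 344 [-10.6 -47.5   7.9] [  8.7 -47.6   7.7] maxz 109.7
221 293 344 [-10.6 -45.3   7.3] [  8.8 -45.1   8.1] maxz 109.6
227 293 344 [-10.7 -42.8   7.9] [  8.8 -42.7   8.1] maxz 109.8
233 296 342 [ -9.6 -40.6   7.2] [  8.2 -40.1   8.6] maxz 109.3
239 296 342 [ -9.7 -38.    7.7] [  8.2 -37.6   8.6] maxz 109.6
245 296 341 [ -9.7 -35.4   7.8] [  7.8 -35.6   7.4] maxz 109.9
251 296 341 [ -9.7 -33.1   7.3] [  7.8 -33.5   6.3] maxz 109.5
257 296 341 [ -9.7 -30.9   6.6] [  8.  -30.2   8.2] maxz 109.7
263 296 342 [ -9.9 -27.9   7.7] [  9.7 -20.3  25. ] maxz 109.7
```

```bash
python3 -m inch '[{"hand":1.5,"travel":[-0.28,-0.15,0],"twist":[0,0,0]},{"hand":1.5,"travel":[0,0,1.5],"twist":[0,0,0]},{"hand":1.5,"travel":[0,0,1.5],"twist":[0,0,0]},{"hand":1.5,"travel":[0,0,1.5],"twist":[0,0,0]},{"hand":1.5,"travel":[0,0,0.9],"twist":[0,0,0]},{"hand":1.5,"travel":[0,0,0],"twist":[0,0,0]},{"hand":1.5,"travel":[0,0,0],"twist":[0,0,0]},{"hand":1.5,"travel":[0,0,0],"twist":[0,0,0]}]'
python3 - <<'E'
from h import *
go(541.2,244,34,4)
T=tool(); f=grab_frame('wrist'); 
g=grab_frame('scene'); a=cv2.resize(f['img'][60:360,200:440],None,fx=1.6,fy=1.6); b=cv2.resize(g['img'][220:360,280:420],None,fx=480/140,fy=480/140)[:,:416]
cv2.imwrite('pics/w5.png',np.hstack([a,b]))
E
```

```text
time: 9.4
position: [541.3, 244.6, 62.0]
orientation: [[0.998, 0.07, 0.001], [0.07, -0.998, 0.0], [0.001, -0.0, -1.0]]
ft_force: [-0.1, 0.3, -2.4]
finger_gap: 20.2
t 9.4 pos [541.3 244.6  62. ] yaw 4.01 tilt [0.0014 0.0003] gap 20.2 F [-0.1  0.3 -2.4] q [ 0.23  0.36  1.8  -0.    0.98  0.16]
travel cm [-0.02  0.06  2.8 ] twist z 0.0
```

View pics/w5.png

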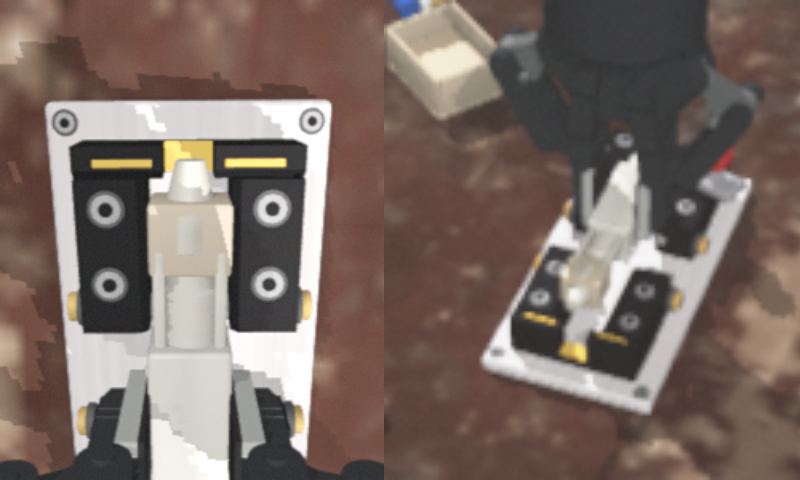

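In the crop the valve's head (mid 190) is centred between the block edges (mid 189) and the nozzle lines up with the slot. I'll lower into the lead-in, then press.

```bash
python3 -m inch '[{"hand":1.5,"travel":[0,0,0.5],"twist":[0,0,0]},{"hand":1.5,"travel":[0,0,0.4],"twist":[0,0,0]},{"hand":1.5,"travel":[0,0,0.4],"twist":[0,0,0]},{"hand":1.5,"travel":[0,0,0.3],"twist":[0,0,0]},{"hand":1.5,"travel":[0,0,0],"twist":[0,0,0]},{"hand":1.5,"travel":[0,0,0],"twist":[0,0,0]},{"hand":1.5,"travel":[0,0,0],"twist":[0,0,0]},{"hand":1.5,"travel":[0,0,0],"twist":[0,0,0]}]'
```

```text
time: 10.5
position: [541.2, 244.5, 45.6]
orientation: [[0.998, 0.07, 0.001], [0.07, -0.998, 0.0], [0.001, -0.0, -1.0]]
ft_force: [2.6, -0.0, -1.5]
finger_gap: 20.1
```

Entered freely, with little side force. Pressing on to the floor (TCP about 34).

```bash
python3 -m inch '[{"hand":1.5,"travel":[0,0,0.3],"twist":[0,0,0]},{"hand":1.5,"travel":[0,0,0.3],"twist":[0,0,0]},{"hand":1.5,"travel":[0,0,0.3],"twist":[0,0,0]},{"hand":1.5,"travel":[0,0,0.25],"twist":[0,0,0]},{"hand":1.5,"travel":[0,0,0],"twist":[0,0,0]},{"hand":1.5,"travel":[0,0,0],"twist":[0,0,0]},{"hand":1.5,"travel":[0,0,0],"twist":[0,0,0]},{"hand":1.5,"travel":[0,0,0],"twist":[0,0,0]}]'
python3 - <<'E'
from h import *
go(541.2,244.5,34,4)
T=tool(); f=grab_frame('wrist'); c=cam(f,T); P=cloud(f,c)
g=grab_frame('scene'); a=cv2.resize(f['img'][60:360,200:440],None,fx=1.6,fy=1.6); b=cv2.resize(g['img'][220:360,280:420],None,fx=480/140,fy=480/140)[:,:416]
cv2.imwrite('pics/w6.png',np.hstack([a,b]))
E
```

```text
time: 11.5
position: [541.1, 244.5, 33.9]
orientation: [[0.998, 0.07, 0.001], [0.07, -0.998, 0.0], [0.001, -0.0, -1.0]]
ft_force: [2.8, 1.1, 2.3]
finger_gap: 20.3
t 11.5 pos [541.1 244.5  33.9] yaw 4.0 tilt [0.0009 0.0003] gap 20.3 F [2.8 1.1 2.3] q [0.23 0.41 1.8  0.   0.93 0.16]
travel cm [ 0.01  0.01 -0.01] twist z 0.0
```

View pics/w6.png

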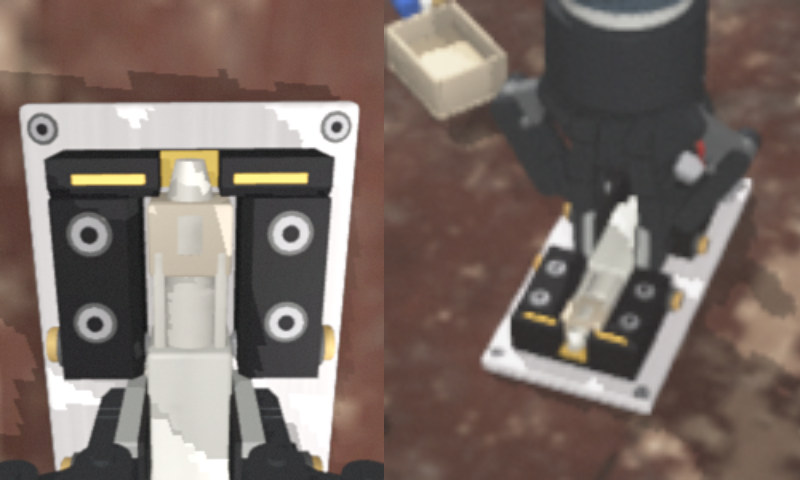

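The valve now sits down among the blocks, nozzle in the slot at (190,175). I'll push a bit harder to confirm the floor, then release, rise and check the height.

```bash
python3 -m inch '[{"hand":1.5,"travel":[0,0,0.1],"twist":[0,0,0]},{"hand":1.5,"travel":[0,0,0.1],"twist":[0,0,0]},{"hand":1.5,"travel":[0,0,0],"twist":[0,0,0]},{"hand":1.5,"travel":[0,0,0],"twist":[0,0,0]},{"hand":1.5,"travel":[0,0,0],"twist":[0,0,0]},{"hand":1.5,"travel":[0,0,0],"twist":[0,0,0]},{"hand":1.5,"travel":[0,0,0],"twist":[0,0,0]},{"hand":1.5,"travel":[0,0,0],"twist":[0,0,0]}]'
python3 -m inch '[{"hand":3.6,"travel":[0,0,-0.2],"twist":[0,0,0]},{"hand":3.6,"travel":[0,0,0],"twist":[0,0,0]},{"hand":3.6,"travel":[0,0,0],"twist":[0,0,0]},{"hand":3.6,"travel":[0,0,-2],"twist":[0,0,0]},{"hand":3.6,"travel":[0,0,-4],"twist":[0,0,0]},{"hand":3.6,"travel":[0,0,-4],"twist":[0,0,0]},{"hand":0,"travel":[0,0,0],"twist":[0,0,0]},{"hand":0,"travel":[0,0,0],"twist":[0,0,0]}]'
python3 - <<'E'
from h import *
go(541.1,244.5,60,4)
T=tool(); f=grab_frame('wrist'); c=cam(f,T); P=cloud(f,c); I=f['img']
m=(np.abs(P[...,2]-29)<14)&(I.min(2)>110)
T0=np.array([541.1,244.5]);R=np.array([[np.cos(.07),-np.sin(.07)],[np.sin(.07),np.cos(.07)]])
N=(P[...,:2]-T0)@R; 
for nm,x0,x1,y0,y1 in(('valve body',-7,7,-2,18),('head',-7,7,43,55),('blockL',-28,-16,20,60),('blockR',16,28,20,60),('plate',-40,-35,20,60)):
    s=(N[...,0]>x0)&(N[...,0]<x1)&(N[...,1]>y0)&(N[...,1]<y1); z=P[...,2][s]; print(nm,s.sum(),np.nanpercentile(z,[20,50,80]).round(1) if s.sum() else '')
cv2.imwrite('pics/w7.png',I)
E
```

```text
time: 12.6
position: [541.2, 244.6, 33.9]
orientation: [[0.998, 0.07, -0.0], [0.07, -0.998, -0.0], [-0.0, 0.0, -1.0]]
ft_force: [-4.0, -1.4, 16.1]
finger_gap: 20.1
time: 13.6
position: [540.5, 244.4, 134.0]
orientation: [[0.998, 0.07, -0.0], [0.07, -0.998, -0.0], [-0.0, 0.0, -1.0]]
ft_force: [-0.6, -0.3, 0.1]
finger_gap: 0.9
t 13.6 pos [540.5 244.4 134. ] yaw 4.01 tilt [-0.0001 -0.    ] gap 0.9 F [-0.6 -0.3  0.1] q [ 0.23  0.25  1.79 -0.    1.11  0.16]
travel cm [ 0.06 -0.    7.4 ] twist z 0.0
valve body 8536 [143.  180.9 195.4]
head 410 [26.2 26.7 27.3]
blockL 1141 [28.5 29.1 29.8]
blockR 1131 [28.7 29.2 29.9]
plate 361 [6.9 7.6 8.3]
```

View pics/w7.png

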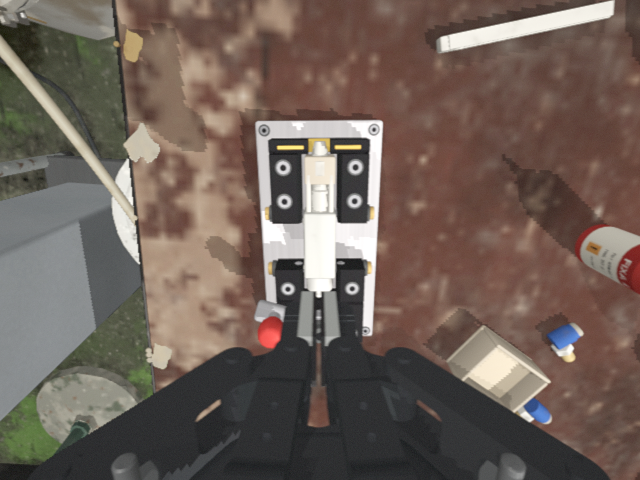

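Pushed at the floor, the force rose to 16 N with no travel. Afterwards the head reads 26.7 with the blocks at 29.1, as expected for a seated valve. The red knob is at (271,331). Next I check the body top and locate the knob.

```bash
python3 - <<'E'
from h import *
T=tool(); f=grab_frame('wrist'); c=cam(f,T); P=cloud(f,c); I=f['img']
for v in (220,240,260,275): print(v,np.nanmedian(P[v,312:329,2]).round(1),end=' ')
print('collar',np.nanmedian(P[284:289,314:326,2]).round(1))
hsv=cv2.cvtColor(I,cv2.COLOR_BGR2HSV)
m=((hsv[...,0]<8)|(hsv[...,0]>172))&(hsv[...,1]>150)&(hsv[...,2]>100); m[:300]=0;m[360:]=0;m[:,:240]=0;m[:,300:]=0
ct=max(cv2.findContours(m.astype(np.uint8),0,2)[0],key=cv2.contourArea); (u,v),r=cv2.minEnclosingCircle(ct); print('px',u,v,r)
top=P[...,2][m]; print('knob z',np.nanpercentile(top,[10,50,90]))
k=m&(P[...,2]>63)&(P[...,2]<70); print('topface',k.sum(),np.nanmean(P[k],0), 'ray58',ray(c,(u,v),58))
O=np.array([540.2,257.5]);a=np.radians(4);R=np.array([[np.cos(a),-np.sin(a)],[np.sin(a),np.cos(a)]])
K=ray(c,(u,v),60)[:2]; rel=R.T@(K-O)-[0,-74]; print('knob rel pivot',rel,np.hypot(*rel),'strap',np.pi-np.arctan2(rel[1],rel[0]))
E
```

```text
220 29.2 240 29.2 260 29.2 275 29.0 collar 27.5
px 272.0 333.0 15.811488151550293
knob z [56.05558023 63.90658446 65.83824115]
topface 338 [512.02650707 192.26562633  64.97364756] ray58 [512.35612802 191.08995011  58.        ]
knob rel pivot [-32.09773014  11.07365421] 33.95423533991388 strap 0.33221180545005513
```

The body top reads 29.2, flush with the blocks, and level along its length. The strap is at 0.33 rad and the knob radius comes out at 33.95 mm, which is consistent. I'll cage the knob between open jaws.

```bash
python3 -c "
from h import *
go(512.8,191.8,64,29)"
```

```text
t 13.7 pos [539.8 244.2 132.6] yaw 4.01 tilt [-0.0025 -0.0006] gap -0.3 F [-0.1  0.1 -0.5] q [0.23 0.25 1.79 0.   1.11 0.16]
travel cm [-3.04  5.04  6.87] twist z -0.436
```

```bash
python3 -m inch '[{"hand":3.2,"travel":[-1.5,2.5,0],"twist":[0,0,0]},{"hand":3.2,"travel":[-1.54,2.54,0],"twist":[0,0,0]},{"hand":3.2,"travel":[0,0,0],"twist":[0,0,-0.15]},{"hand":3.2,"travel":[0,0,0],"twist":[0,0,-0.15]},{"hand":3.2,"travel":[0,0,0],"twist":[0,0,-0.136]},{"hand":3.2,"travel":[0,0,2],"twist":[0,0,0]},{"hand":3.2,"travel":[0,0,0],"twist":[0,0,0]},{"hand":3.2,"travel":[0,0,0],"twist":[0,0,0]}]'
python3 - <<'E'
from h import *
go(512.8,191.8,64,29)
f=grab_frame('wrist'); g=grab_frame('scene'); a=cv2.resize(f['img'][180:480,160:480],None,fx=1.2,fy=1.2); b=cv2.resize(g['img'][200:340,290:430],(360,360)); cv2.imwrite('pics/w8.png',np.hstack([a,b]))
E
```

```text
time: 14.7
position: [513.7, 192.0, 113.5]
orientation: [[0.875, 0.485, -0.001], [0.485, -0.875, -0.0], [-0.001, -0.0, -1.0]]
ft_force: [-0.6, -0.0, -0.2]
finger_gap: 31.9
t 14.7 pos [513.7 192.  113.5] yaw 28.99 tilt [-0.001  -0.0002] gap 31.9 F [-0.6 -0.  -0.2] q [ 0.15  0.18  1.91 -0.    1.05 -0.36]
travel cm [-0.09 -0.02  4.95] twist z -0.0
```

View pics/w8.png

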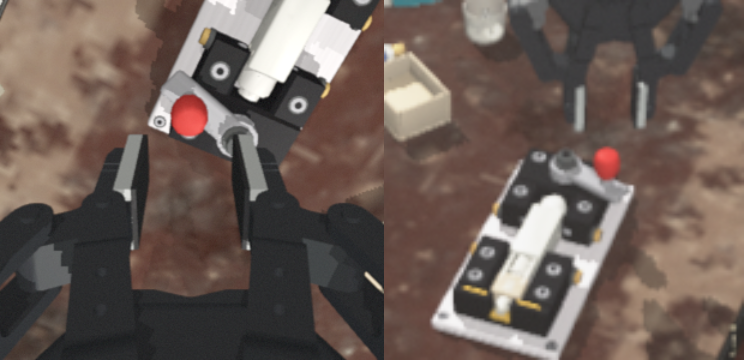

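The knob at (190,115) is centred between the pads. The pivot nut is near the right finger's path, so I'll stay at TCP 68 and shift 3 mm away from it.

```bash
python3 -m inch '[{"hand":3.2,"travel":[-0.09,-0.32,1.5],"twist":[0,0,0]},{"hand":3.2,"travel":[0,0,1.5],"twist":[0,0,0]},{"hand":3.2,"travel":[0,0,1],"twist":[0,0,0]},{"hand":3.2,"travel":[0,0,0.55],"twist":[0,0,0]},{"hand":3.2,"travel":[0,0,0],"twist":[0,0,0]},{"hand":3.2,"travel":[0,0,0],"twist":[0,0,0]},{"hand":3.2,"travel":[0,0,0],"twist":[0,0,0]},{"hand":3.2,"travel":[0,0,0],"twist":[0,0,0]}]'
python3 - <<'E'
from h import *
go(512.8,191.8,68,29); T=tool()
O=np.array([540.2,257.5]);a=np.radians(4);R=np.array([[np.cos(a),-np.sin(a)],[np.sin(a),np.cos(a)]])
piv=O+R@[0,-74]; u=T[:2,0]; w=T[:2,1]; pos=T[:2,3]
for q in np.linspace(.33+.15,np.pi/2,8):
    k=piv+R@(34*np.array([-np.cos(q),np.sin(q)])); t=k+7*u-3*w; d=(t-pos)/10; print(q.round(2),'dx,dy cm',(d@u).round(2),(d@w).round(2)); pos=t
E
```

```text
time: 15.8
position: [511.8, 194.5, 68.7]
orientation: [[0.875, 0.485, 0.001], [0.485, -0.875, 0.0], [0.001, 0.0, -1.0]]
ft_force: [0.3, 0.5, -0.1]
finger_gap: 32.1
t 15.8 pos [511.8 194.5  68.7] yaw 28.99 tilt [0.0007 0.0001] gap 32.1 F [ 0.3  0.5 -0.1] q [ 0.16  0.26  1.92  0.    0.96 -0.35]
travel cm [-0.04  0.28  0.07] twist z -0.0
0.48 dx,dy cm 1.04 -0.43
0.64 dx,dy cm 0.44 -0.29
0.79 dx,dy cm 0.48 -0.22
0.95 dx,dy cm 0.51 -0.14
1.1 dx,dy cm 0.53 -0.06
1.26 dx,dy cm 0.53 0.02
1.41 dx,dy cm 0.52 0.11
1.57 dx,dy cm 0.5 0.19
```

```bash
python3 -m inch '[{"hand":3.2,"travel":[1.04,-0.43,0],"twist":[0,0,0]},{"hand":3.2,"travel":[0.44,-0.29,0],"twist":[0,0,0]},{"hand":3.2,"travel":[0.48,-0.22,0],"twist":[0,0,0]},{"hand":3.2,"travel":[0.51,-0.14,0],"twist":[0,0,0]},{"hand":3.2,"travel":[0.53,-0.06,0],"twist":[0,0,0]},{"hand":3.2,"travel":[0.53,0.02,0],"twist":[0,0,0]},{"hand":3.2,"travel":[0.52,0.11,0],"twist":[0,0,0]},{"hand":3.2,"travel":[0.5,0.19,0],"twist":[0,0,0]}]'
python3 -m inch '[{"hand":3.2,"travel":[0.1,0.05,0],"twist":[0,0,0]},{"hand":3.2,"travel":[0.1,0.05,0],"twist":[0,0,0]},{"hand":3.2,"travel":[0,0,0],"twist":[0,0,0]},{"hand":3.2,"travel":[0,0,0],"twist":[0,0,0]},{"hand":3.2,"travel":[0,0,0],"twist":[0,0,0]},{"hand":3.2,"travel":[0,0,0],"twist":[0,0,0]},{"hand":3.2,"travel":[0,0,0],"twist":[0,0,0]},{"hand":3.2,"travel":[0,0,0],"twist":[0,0,0]}]'
```

```text
time: 16.8
position: [548.2, 223.7, 68.5]
orientation: [[0.875, 0.485, 0.001], [0.485, -0.875, 0.0], [0.001, 0.0, -1.0]]
ft_force: [-2.0, 0.1, 0.1]
finger_gap: 32.5
time: 17.8
position: [549.0, 223.6, 68.3]
orientation: [[0.875, 0.485, -0.002], [0.485, -0.875, -0.0], [-0.002, -0.001, -1.0]]
ft_force: [-4.8, -0.4, 3.2]
finger_gap: 32.0
```

```bash
python3 -m inch '[{"hand":3.2,"travel":[0.12,0.06,0],"twist":[0,0,0]},{"hand":3.2,"travel":[0.12,0.06,0],"twist":[0,0,0]},{"hand":3.2,"travel":[0,0,0],"twist":[0,0,0]},{"hand":3.2,"travel":[0,0,0],"twist":[0,0,0]},{"hand":3.2,"travel":[0,0,0],"twist":[0,0,0]},{"hand":3.2,"travel":[0,0,0],"twist":[0,0,0]},{"hand":3.2,"travel":[0,0,0],"twist":[0,0,0]},{"hand":3.2,"travel":[0,0,0],"twist":[0,0,0]}]'
```

```text
time: 18.8
position: [549.5, 223.5, 67.8]
orientation: [[0.875, 0.485, -0.008], [0.485, -0.875, -0.001], [-0.007, -0.002, -1.0]]
ft_force: [-12.5, -2.0, 6.5]
finger_gap: 32.2
```

The force rose from 5 to 12.5 N with 0.5 mm of travel, so the strap is at its stop. I'll ease off, rise clear and check.

```bash
python3 -m inch '[{"hand":3.2,"travel":[-0.4,-0.1,0],"twist":[0,0,0]},{"hand":3.2,"travel":[-0.4,0,0],"twist":[0,0,0]},{"hand":3.2,"travel":[0,0,0],"twist":[0,0,0]},{"hand":3.2,"travel":[0,0,-2],"twist":[0,0,0]},{"hand":3.2,"travel":[0,0,-4],"twist":[0,0,0]},{"hand":3.2,"travel":[0,0,-4],"twist":[0,0,0]},{"hand":3.2,"travel":[0,4,-1],"twist":[0,0,0]},{"hand":3.2,"travel":[0,4,0],"twist":[0,0,0]}]'
python3 -m inch '[{"hand":3.2,"travel":[0,4,0],"twist":[0,0,0.15]},{"hand":3.2,"travel":[0,3,0],"twist":[0,0,0.15]},{"hand":3.2,"travel":[0,0,0],"twist":[0,0,0.136]},{"hand":3.2,"travel":[0,0,0],"twist":[0,0,0]},{"hand":3.2,"travel":[0,0,0],"twist":[0,0,0]},{"hand":3.2,"travel":[0,0,0],"twist":[0,0,0]},{"hand":3.2,"travel":[0,0,0],"twist":[0,0,0]},{"hand":3.2,"travel":[0,0,0],"twist":[0,0,0]}]'
python3 - <<'E'
from h import *
go(0,0,0,4)
T=tool(); f=grab_frame('wrist'); c=cam(f,T); I=f['img']; P=cloud(f,c)
hsv=cv2.cvtColor(I,cv2.COLOR_BGR2HSV)
m=((hsv[...,0]<8)|(hsv[...,0]>172))&(hsv[...,1]>150)&(hsv[...,2]>100)&(P[...,2]>40)&(P[...,2]<72)&(P[...,1]<280)&(abs(P[...,0]-541)<50)
k=m&(P[...,2]>63); K=np.nanmean(P[k],0); print('knob',m.sum(),K)
O=np.array([540.2,257.5]);a=np.radians(4);R=np.array([[np.cos(a),-np.sin(a)],[np.sin(a),np.cos(a)]])
rel=R.T@(K[:2]-O)-[0,-74]; print('rel pivot',rel,np.hypot(*rel),'strap',np.pi-np.arctan2(rel[1],rel[0]))
N=(P[...,:2]-O)@R
for y in (-15,-10,-5,0,5,37): 
    s=(abs(N[...,0])<6)&(abs(N[...,1]-y)<2)&(P[...,2]<60); print(y,np.nanmedian(P[...,2][s]).round(1),end=' ')
g=grab_frame('scene')['img']; cv2.imwrite('pics/w9.png',np.hstack([cv2.resize(I[0:400,120:520],(400,400)),cv2.resize(g[210:350,280:420],(400,400))]))
E
```

```text
time: 19.8
position: [585.6, 150.5, 182.2]
orientation: [[0.874, 0.486, 0.006], [0.486, -0.874, 0.0], [0.006, 0.003, -1.0]]
ft_force: [-0.5, -0.1, -0.9]
finger_gap: 31.9
time: 20.8
position: [613.4, 87.9, 178.3]
orientation: [[0.998, 0.071, -0.0], [0.071, -0.998, 0.0], [-0.0, -0.0, -1.0]]
ft_force: [-0.6, 0.6, 0.3]
finger_gap: 32.4
t 20.8 pos [613.4  87.9 178.3] yaw 4.05 tilt [-0.0001  0.    ] gap 32.4 F [-0.6  0.6  0.3] q [-0.04  0.25  1.69  0.    1.2  -0.11]
travel cm [-61.81   4.44  17.83] twist z 0.001
knob 748 [543.28935766 216.12353822  64.89934497]
rel pivot [ 0.19555607 32.50882651] 32.5094146861845 strap 1.5768117302478868
-15 nan -10 nan -5 nan 0 nan 5 nan 37 nan
  return np.nanmean(a, axis, out=out, keepdims=keepdims)
```

View pics/w9.png

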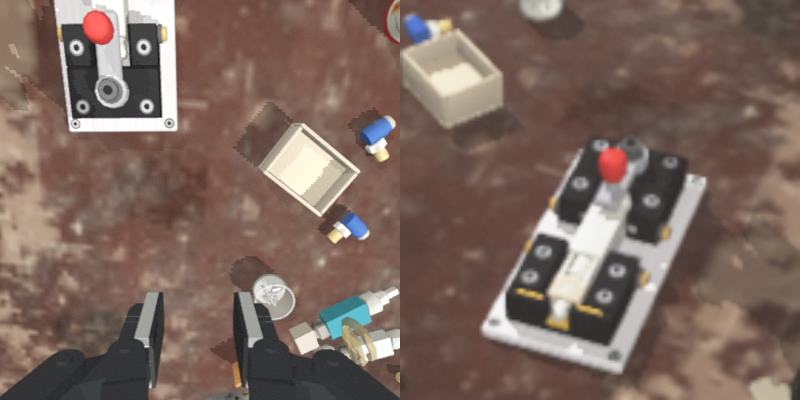

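The strap lies over the valve along its axis, measured at 1.577 rad against the stop at 1.571. The valve is still seated and the arm is clear, so I'm handing in.

```bash
python3 -c "
from rig import sign_off
print(sign_off())"
```

```text
the job is handed in; nothing more can be done
None
```

The bare valve is loaded and pressed down in the nest, nozzle at the yellow-marked end, and the strap is swung over it to its stop. I handed the job in at about 21 s, with the arm clear of everything.

- **Valve seated:** the final push brought the wrist force up to 16 N with no further travel. After release, the body top read 29.0–29.2 mm along its length and the blocks 29.1 mm, so it is flush.
- **Strap locked:** the last push raised the force from about 5 to 12.5 N with only 0.5 mm of movement. The wrist camera then put the strap at 1.577 rad, against the stop at 1.571, in line with the valve.
- **Checks that disagreed:** the top and wrist cameras differed by 2–3 mm in x, so I used wrist measurements relative to the held valve. The knob's distance from its pivot read 32.5 mm in the last view instead of 34, within calibration error.
- **Check that failed:** my last depth check of the valve gave no readings because it was out of the wrist camera's view. In the scene picture it still looked seated.
- **Other items:** I did not knowingly touch anything else, but I made no separate check of their positions.

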